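Photograph the glaze test tile with the two-stage release

TASK

Take the record photo of the glaze test tile on the copy stand: press the round two-stage release button down to its halfway stop to focus, pause there for about a second, then press it fully down for a moment and let it come back up. Do not press the lamp switch (the square key).

Things in the scene. Friction and masses are not known exactly. Their poses are not given: they have to be found in the camera images.
- release_top (a point): centre of the release button's top, z = 68 mm when untouched. A round black cap, 42 mm wide, stands 16 mm proud of a round steel ring, 54 mm wide, itself 15 mm proud of a fixed grey box (110x80x34 mm). Moves straight down only and springs back. Press from above, e.g. with closed fingers, within 15 mm of the centre: halfway stop with the top at z = 56 mm, fully down at 44 mm
- release_cap (a joint): first stage of the release: how far the round cap has sunk into its ring (m), against a light spring (1 to 3 N): 0 = up, 0.012 = at the halfway stop
- release_ring (a joint): second stage of the release: how far the steel ring, with the cap in it, has sunk into the box (m); it gives only from about 9 N on, rising to 12 N: 0 = up, 0.012 = fully down on a hard stop, cap still above the box
- lamp_top (a point): centre of the top face of the lamp switch, a bystander: a low square black key, 42 x 42 mm, 48 mm above the worktop, on a grey box of the same size as the release's. The two boxes change places from run to run; not to be pressed
- lamp_key (a joint): how far the square lamp key is pressed (m), 0 = up, 0.006 = fully down

How it is judged:
On the way, in this order (a step that is already met when the one before it is completed fails the run):
1. the release is held at its halfway stop for at least half a second: cap at least 9 mm into the ring, ring less than 5 mm down (value of joint release_cap above 0.009 m and value of joint release_ring below 0.005 m), for 0.5 s.
2. then the release is fully down for a moment: ring at least 9 mm down, with the cap at its stop (value of joint each of release_cap, release_ring above 0.009 m), for 0.1 s.
At the end, for the whole second after the job is handed in: the release button is let go and back up (cap and ring each within 2 mm of the top) and the lamp key is up (within 2 mm) (value of joint each of release_cap, release_ring, lamp_key below 0.002 m); the robot touches nothing.
It fails at once if the lamp key is pressed by more than 3 mm (value of joint lamp_key above 0.003 m).
It also fails if it takes over 32 s, if anything falls off the work surface, if the arm or the gripper's body presses on something with over 40 N, if the wrist force passes 120 N, or if a joint passes its speed limit or range.

ROBOT

A 6-joint arm with a two-finger parallel gripper is mounted at the origin on the work surface; the furniture and walls round the work are solid. World frame = base frame: x ahead of the robot, y to its left, z up, the work surface at z = 0. Lengths are in m, angles in rad, forces in N, time in s.
With the tool pointing down it reaches from about 0.425 to 0.95 m from the base axis. Payload 14.7 kg.
Tool frame: the origin (TCP) lies at the very end of the fingers, on their centre line; the grasp point (between the pads) lies env.hold_point_z behind it (env.hold_point_z is the distance from the TCP to the grasp point, in m); z points along the fingers, y is the line along which they close (so a half turn about z gives the same grasp; the last joint's range is limited). The gripper opens to 85 mm and grips with 20 to 120 N. Pads are 22 mm wide; open, the fingers measure 114 mm over their backs; the gripper's body (76 mm by 85 mm) begins 54 mm behind the grasp point. The pads swing forward as they close: fully open they stand 13 mm farther back than shut.
Start: joints at [-1.261, 0.48, 1.596, -0, 1.065, -0.047], TCP at [0.227, -0.609, 0.205] pointing down, gripper open.
Joint ranges: [-2.75, 2.75], [-0.82, 2.05], [0.23, 2.67], [-1.56, 4.7], [0.09, 2.69], [-2.92, 2.92]. Speed limits (rad/s): [1.89, 1.89, 2.39, 3.01, 3.01, 3.01].

INTERFACE

Orientations are given as a unit quaternion [x, y, z, w].
In Python, from station import monitor, snapshot, calibration, close_job, env gives the robot as it stands.
- The arm moves only by the tool arm_command, never from a script. Its argument "increments" is a list that holds one entry, the list of rows, each a list of 4 numbers: the shift along the tool's x, y, z scaled (see below), then the turn about the tool's z scaled (see below). In form: [[[x, y, z, yaw], ...]]. A call has 1 to 8 rows; each row shifts and turns the commanded pose from where the row before left it, along the tool's axes as they then stand; what a row does not reach is not made up. The controller multiplies each number of a shift by 0.025 m and each number of a turn by 0.15 rad. A row lasts 1/10 s, in which the tool goes at most 50 mm and 8.59 degrees, less where a joint would pass 70% of its speed; a pose out of reach is approached as far as the arm can. A call with a number of a shift or a turn outside -1 to 1 is refused whole. A call with a gripper value outside its range is refused whole. "claw" is the opening, from 0 (shut) to 1 (fully open), set as the call begins (left out, the last holds). The fingers move at their own pace and stop on an object; the grip force is fixed at half the most. Time passes only in rows, so rows that do not move let the fingers close. It gives the time, the measured TCP pose, the force, the opening and the grip force at its end, in the units of the state.
- monitor.state(): the state, without advancing time (a new reading comes with each control period).
- snapshot(name): name is "side" or "top"; returns the picture (400x640x3 uint8, blue, green, red); there is no depth.
- calibration(name): a dict with "fx", "fy", "cx", "cy" (pixels), "rvec" (rotation vector, rad) and "tvec" (3), from world to camera coordinates, as OpenCV has them. Camera axes: x right, y down, z forward; pixel columns grow to the right and rows downward; lengths in m; the calibration is good to about 2 mm. A picture is of the moment at which its call begins. calibration takes no time and is no camera call.
- close_job(): hands the job in; it is judged then, once.
The state is a dict: "time_s": time; "joint_positions": joint angles; "joint_vel": joint speeds; "joint_efforts": joint torques, N m; "tcp_pos": TCP position; "eef_rot": TCP orientation; "wrist_force": force on the tool from outside, world axes, zero at the start; "moment": the same for the moment, N m; "gripper_width": finger opening in m; "finger_force": force on a finger pad.
Only numpy, scipy, OpenCV 4.12 (cv2) and the standard library are available. Lean on these libraries where they do the work, as an engineer would, in place of code of your own. Each camera call takes 0.05 s, during which the arm holds its last target. There are 200 camera calls.

## Working session

There is one attempt and no reset: what is moved stays moved. The work goes in short steps, Python scripts to look and compute and a tool call to move; the robot and the scene stay as the last step left them, time stands still between calls to the robot, and variables do not carry over. Pictures are saved under pics/ and viewed, at most 10 in all, crops included, and the job is handed in when it is done.

Besides the shell and the picture viewer there is one more tool, called after "Call:" as name(argument=value, ...), one argument or row to a line, values as JSON. arm_command: Moves the arm, as the interface text tells. Shifts and turns lie within -1 to 1; 1 stands for 0.025 m of shift or 0.15 rad of turn. Its arguments: {"type":"object","properties":{"increments":{"type":"array"},"claw":{"type":"number"}},"required":["increments"]}

```bash
mkdir -p pics
python3 - <<'E'
from station import *
import cv2
for n in("top","side"):
    cv2.imwrite(f"pics/{n}0.png",snapshot(n)); print(n,calibration(n))
s=monitor.state();print(s['time_s'],s['tcp_pos'],s['eef_rot'],s['gripper_width'])
E
```

```text
top {'fx': 497.37467325597163, 'fy': 497.37467325597163, 'cx': 322.89163062817113, 'cy': 190.34517418663452, 'rvec': array([ 2.16664758, -2.16814398,  0.12338227]), 'tvec': array([0.13335356, 0.48643666, 0.87351441])}
side {'fx': 464.7309465339095, 'fy': 464.7309465339095, 'cx': 322.6784517908436, 'cy': 200.814021364486, 'rvec': array([ 0.57792515, -2.32897105,  1.59557584]), 'tvec': array([0.48666686, 0.14035925, 0.78000053])}
0.1 [ 0.22692354 -0.60864762  0.2042238 ] [ 9.84129418e-01  1.77451311e-01 -6.44943648e-05 -5.62989507e-04] 0.08534367874298424
```

View pics/top0.png

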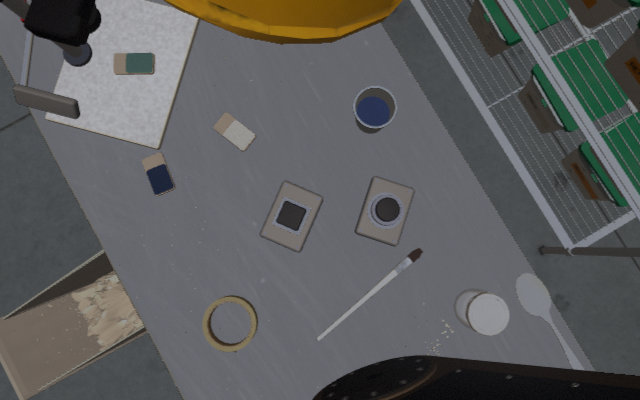

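View pics/side0.png

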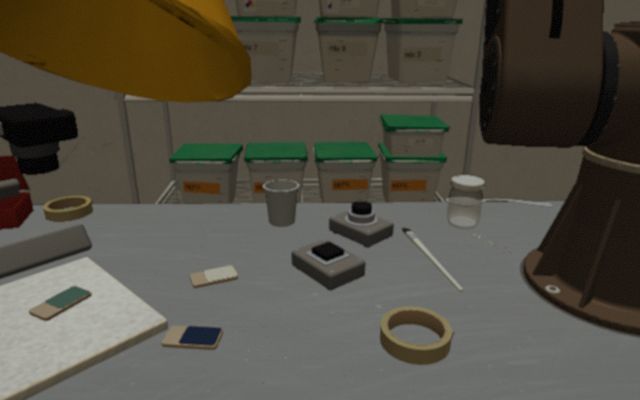

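The top view shows the round release near pixel (387,209) and the square lamp key near (291,216). In the side view they are near (361,208) and (327,251). A yellow lampshade runs along the top edge of both pictures.

```bash
cat > h.py <<'E'
import cv2, numpy as np
from station import *
def cam(n):
    c=calibration(n);R=cv2.Rodrigues(np.array(c['rvec']))[0];K=np.array([[c['fx'],0,c['cx']],[0,c['fy'],c['cy']],[0,0,1]])
    return K,R,np.array(c['tvec'])
def ray(n,p):
    K,R,t=cam(n);return -R.T@t,R.T@np.linalg.solve(K,[p[0],p[1],1.])
def plane(n,p,z):
    o,d=ray(n,p);return o+d*(z-o[2])/d[2]
def tri(a,b):
    P=[K@np.c_[R,t] for K,R,t in(cam("top"),cam("side"))]
    X=cv2.triangulatePoints(P[0],P[1],np.array(a,float),np.array(b,float)).ravel();return X[:3]/X[3]
def blob(img,x,y,r,th):
    m=np.zeros(img.shape[:2],np.uint8);m[y-r:y+r,x-r:x+r]=(img[y-r:y+r,x-r:x+r].max(2)<th)*255
    c=max(cv2.findContours(m,0,2)[0],key=cv2.contourArea);return cv2.minEnclosingCircle(c),cv2.boundingRect(c),cv2.contourArea(c)
E
python3 - <<'E'
from h import *
t=cv2.imread("pics/top0.png");s=cv2.imread("pics/side0.png")
for th in(45,60,75):
  a=blob(t,387,209,22,th);b=blob(t,291,216,24,th);print(th,a,b)
  print(plane("top",a[0][0],.068),plane("top",b[0][0],.048), 'side',blob(s,361,208,12,th))
print("side cap top plane",plane("side",(361,205.5),.068),"tri",tri(a[0][0],(361,205.5)))
for n in("top","side"): print(n,"cam",ray(n,(0,0))[0])
# yellow lampshade: colour extents
for n,i in(("top",t),("side",s)):
  h=cv2.cvtColor(i,cv2.COLOR_BGR2HSV);m=cv2.inRange(h,(12,180,60),(32,255,255));c=max(cv2.findContours(m,0,2)[0],key=cv2.contourArea);print(n,cv2.boundingRect(c))
print("lamp lowest guess",tri((285,42),(125,95)))
v=[cv2.resize(t[170:260,250:430],None,fx=4,fy=4),cv2.resize(s[190:280,280:460][:45],None,fx=4,fy=4)]
cv2.imwrite("pics/c.png",np.vstack(v))
E
```

```text
45 (((387.0, 209.0), 11.70479965209961), (376, 198, 23, 23), 52.5) (((291.5, 215.0), 15.041708946228027), (283, 201, 23, 29), 12.5)
[0.4496539  0.02306062 0.068     ] [0.44064099 0.18825514 0.048     ] side (((361.1944580078125, 208.0), 9.671582221984863), (352, 202, 19, 13), 192.5)
60 (((386.79998779296875, 208.89999389648438), 12.101757049560547), (376, 198, 23, 24), 406.0) (((291.0, 215.0), 15.231646537780762), (277, 201, 29, 29), 496.0)
[0.4498263  0.02340199 0.068     ] [0.44064157 0.18913244 0.048     ] side (((361.0, 207.0), 10.295730590820312), (352, 201, 20, 14), 220.0)
75 (((387.04180908203125, 209.21237182617188), 12.173866271972656), (375, 198, 25, 24), 429.5) (((290.8235168457031, 215.35293579101562), 15.534978866577148), (276, 201, 30, 30), 512.5)
[0.4492882 0.0229942 0.068    ] [0.44002204 0.18943833 0.048     ] side (((359.72222900390625, 206.61111450195312), 12.101771354675293), (349, 198, 23, 17), 257.0)
side cap top plane [0.44619452 0.03442099 0.068     ] tri [0.4502379  0.0225519  0.06298884]
top cam [0.38849122 0.13715127 0.92070371]
side cam [0.12424461 0.82590743 0.4091288 ]
top (165, 0, 237, 44)
side (0, 0, 251, 102)
lamp lowest guess [0.72009199 0.23954618 0.27104923]
```

View pics/c.png

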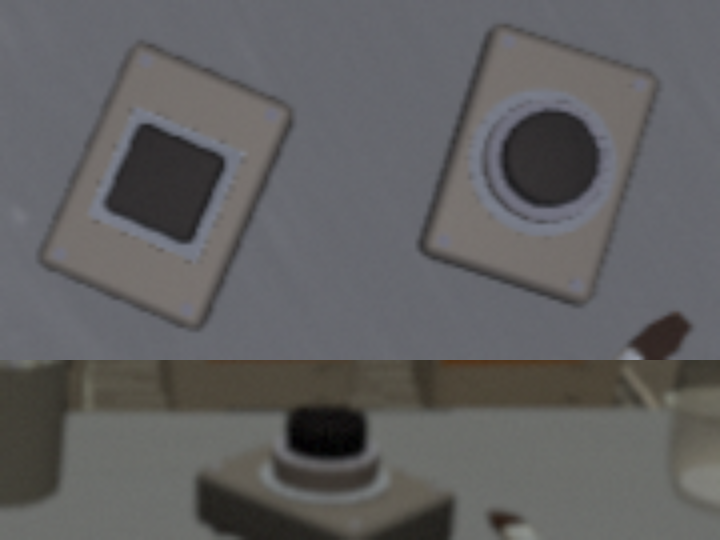

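The release centre is at about (0.4495, 0.023). The cap measures about 42 mm wide, as it should, and the two views agree. I'll shut the fingers and swing over at the present height, in two legs so as to stay outside the minimum reach.

Call:
arm_command(
  increments=[
    [[0.72,-0.55,0,0],[0.72,-0.55,0,0],[0.72,-0.55,0,0],[0.72,-0.55,0,0],[0.72,-0.55,0,0],[0.72,-0.55,0,0],[0.72,-0.55,0,0],[0.72,-0.55,0,0]],
  ],
  claw=0,
)

```text
time_s: 0.9
tcp_pos: [0.3241, -0.4543, 0.2047]
eef_rot: [0.984, 0.178, -0.0, -0.0]
wrist_force: [0.3, 0.5, 0.4]
gripper_width: -0.0002
finger_force: 0.0
```

Call:
arm_command(
  increments=[
    [[0.72,-0.55,0,0],[0.72,-0.55,0,0],[0.72,-0.55,0,0],[0.72,-0.55,0,0],[0.72,-0.55,0,0],[0.72,-0.55,0,0],[0.72,-0.55,0,0],[0.72,-0.55,0,0]],
  ],
)

```text
time_s: 1.7
tcp_pos: [0.4205, -0.3009, 0.2048]
eef_rot: [0.984, 0.178, -0.0, -0.0]
wrist_force: [-0.7, 0.6, 0.0]
gripper_width: 0.0001
finger_force: 0.0
```

Call:
arm_command(
  increments=[
    [[0.35,-0.73,0,0],[0.35,-0.73,0,0],[0.35,-0.73,0,0],[0.35,-0.73,0,0],[0.35,-0.73,0,0],[0.35,-0.73,0,0],[0.35,-0.73,0,0],[0.35,-0.73,0,0]],
  ],
)

```text
time_s: 2.5
tcp_pos: [0.4345, -0.1398, 0.2048]
eef_rot: [0.984, 0.178, 0.0, -0.0]
wrist_force: [-0.2, -0.2, -0.1]
gripper_width: 0.0001
finger_force: 0.0
```

Call:
arm_command(
  increments=[
    [[0.35,-0.73,0,0],[0.35,-0.73,0,0],[0.35,-0.73,0,0],[0.35,-0.73,0,0],[0.35,-0.73,0,0],[0.35,-0.73,0,0],[0.35,-0.73,0,0],[0.35,-0.73,0,0]],
  ],
)

```text
time_s: 3.3
tcp_pos: [0.4489, 0.0214, 0.2048]
eef_rot: [0.984, 0.178, -0.0, -0.0]
wrist_force: [0.1, -0.1, -0.3]
gripper_width: 0.0
finger_force: 0.0
```

Call:
arm_command(
  increments=[
    [[0,0,0.7,0],[0,0,0.7,0],[0,0,0.7,0],[0,0,0.7,0],[0,0,0.7,0],[0,0,0.7,0],[0,0,0,0]],
  ],
)

```text
time_s: 4.0
tcp_pos: [0.4476, 0.0206, 0.0983]
eef_rot: [0.984, 0.178, -0.002, -0.0]
wrist_force: [0.0, -0.1, 0.6]
gripper_width: -0.0001
finger_force: 0.0
```

Run:
```python
from h import *
t=snapshot("top");s=snapshot("side");p=monitor.state()['tcp_pos'];print(p)
for n,i in(("top",t),("side",s)):
  K,R,T=cam(n);q=cv2.projectPoints(np.array([p]),cv2.Rodrigues(R)[0],T,K,None)[0].ravel();print(n,q)
cv2.imwrite("pics/c2.png",np.vstack([cv2.resize(i,None,fx=3,fy=3) for i in(t[160:260,300:480],s[140:240,280:460])]))
```

```text
[0.44894773 0.02043719 0.09998401]
top [391.15506129 208.03949168]
side [363.15214867 187.91423098]
```

View pics/c2.png

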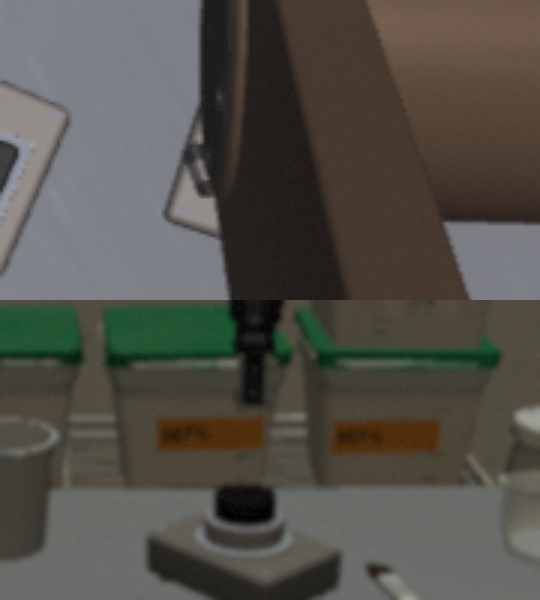

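The fingers are above the release. In the side view their dark end is near pixel (363,174), but the TCP projects to (363,188), so I'll zoom in before pressing.

Run:
```python
from h import *
s=snapshot("side");print(monitor.state()['tcp_pos'])
K,R,T=cam("side")
for p in([.449,.0204,.1],[.4495,.023,.068],[.4495,.023,.034],[.449,.0204,.125]): print(p,cv2.projectPoints(np.array([p]),cv2.Rodrigues(R)[0],T,K,None)[0].ravel())
cv2.imwrite("pics/c3.png",cv2.convertScaleAbs(cv2.resize(s[145:225,325:400],None,fx=7,fy=7,interpolation=2),alpha=2))
```

```text
[0.44946662 0.02036117 0.10042175]
[0.449, 0.0204, 0.1] [363.1353538  187.89670003]
[0.4495, 0.023, 0.068] [361.71942667 203.33346779]
[0.4495, 0.023, 0.034] [361.02727752 218.95678183]
[0.449, 0.0204, 0.125] [363.67588031 175.86105473]
```

View pics/c3.png

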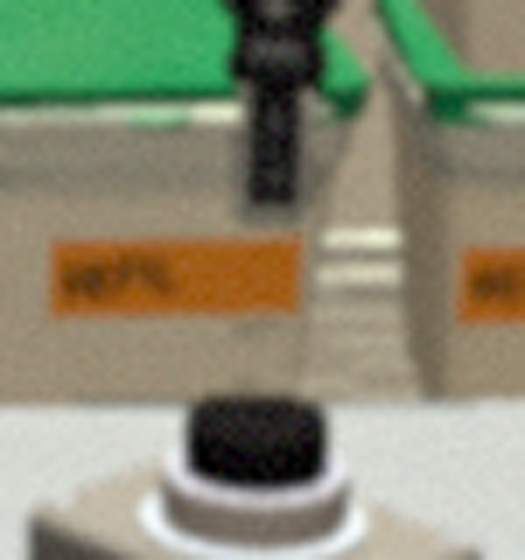

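The visible finger end sits about 25 mm above the reported TCP height, so I can't rely on the height alone. I'll go down in small steps and go by the force: about 1–3 N in the first stage, with a jump to 9 N past the halfway stop.

Call:
arm_command(
  increments=[
    [[0,-0.1,0.4,0],[0,0,0.4,0],[0,0,0.2,0],[0,0,0,0],[0,0,0,0]],
  ],
)

```text
time_s: 4.65
tcp_pos: [0.4483, 0.0225, 0.0746]
eef_rot: [0.984, 0.177, -0.0, -0.0]
wrist_force: [0.2, 0.2, 0.6]
gripper_width: -0.0003
finger_force: 0.0
```

Call:
arm_command(
  increments=[
    [[0,0,0.2,0],[0,0,0.2,0],[0,0,0,0],[0,0,0,0]],
  ],
)

```text
time_s: 5.05
tcp_pos: [0.4482, 0.0225, 0.0646]
eef_rot: [0.984, 0.177, -0.0, -0.0]
wrist_force: [-1.0, -0.2, 0.7]
gripper_width: -0.0
finger_force: 0.0
```

Run:
```python
from h import *
s=snapshot("side");print(monitor.state()['tcp_pos'],monitor.state()['wrist_force'])
cv2.imwrite("pics/c4.png",cv2.convertScaleAbs(cv2.resize(s[145:225,325:400],None,fx=7,fy=7,interpolation=2),alpha=2))
```

```text
[0.44836489 0.02251362 0.06476348] [ 1.07247786 -0.70414782  0.2656513 ]
```

View pics/c4.png

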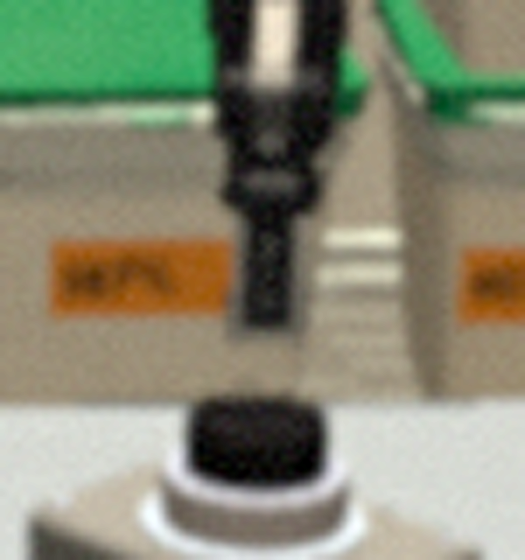

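The tip is still about 25 mm above the cap: it ends near y=192 and the cap top is near 203. So the reported TCP is roughly 25 mm too low and contact should come at a reading of about 0.041. I'll carry on down to 0.043.

Call:
arm_command(
  increments=[
    [[0,0,0.2,0],[0,0,0.2,0],[0,0,0.2,0],[0,0,0,0],[0,0,0,0]],
  ],
)

```text
time_s: 5.6
tcp_pos: [0.4482, 0.0225, 0.0496]
eef_rot: [0.984, 0.177, -0.0, -0.0]
wrist_force: [-0.2, 0.1, -0.1]
gripper_width: -0.0001
finger_force: 0.0
```

Run:
```python
from h import *
s=snapshot("side");print(monitor.state()['tcp_pos'],monitor.state()['wrist_force'])
cv2.imwrite("pics/c5.png",cv2.convertScaleAbs(cv2.resize(s[145:225,325:400],None,fx=7,fy=7,interpolation=2),alpha=2))
t=snapshot("top")
cv2.imwrite("pics/c6.png",cv2.convertScaleAbs(cv2.resize(t[160:260,320:440],None,fx=5,fy=5,interpolation=2),alpha=2))
```

```text
[0.44837093 0.02254116 0.04974592] [-0.00753739  0.58977483  0.01154039]
```

View pics/c5.png

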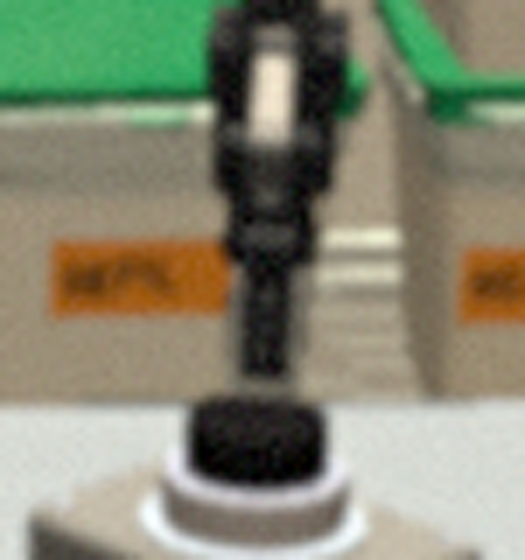

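The tip end is now near y=199, about 9 mm above the cap centre at 203, and there's no force yet. That fits contact at a reading of about 0.041.

Call:
arm_command(
  increments=[
    [[0,0,0.2,0],[0,0,0.2,0],[0,0,0,0],[0,0,0,0]],
  ],
)

```text
time_s: 6.1
tcp_pos: [0.4483, 0.0225, 0.0396]
eef_rot: [0.984, 0.177, -0.0, -0.0]
wrist_force: [0.1, -0.4, 0.1]
gripper_width: 0.0001
finger_force: 0.6
```

Call:
arm_command(
  increments=[
    [[0,0,0.12,0],[0,0,0,0],[0,0,0,0]],
  ],
)

```text
time_s: 6.4
tcp_pos: [0.4484, 0.0225, 0.0368]
eef_rot: [0.984, 0.177, -0.0, -0.0]
wrist_force: [-0.4, 1.0, 1.6]
gripper_width: 0.0001
finger_force: 0.9
```

Call:
arm_command(
  increments=[
    [[0,0,0.12,0],[0,0,0,0],[0,0,0,0]],
  ],
)

```text
time_s: 6.7
tcp_pos: [0.4484, 0.0225, 0.0338]
eef_rot: [0.984, 0.177, -0.0, -0.0]
wrist_force: [0.2, -0.2, 2.6]
gripper_width: 0.0003
finger_force: 1.1
```

Call:
arm_command(
  increments=[
    [[0,0,0.1,0],[0,0,0,0],[0,0,0,0]],
  ],
)

```text
time_s: 7.0
tcp_pos: [0.4484, 0.0225, 0.0313]
eef_rot: [0.984, 0.177, -0.0, -0.0]
wrist_force: [0.2, -0.3, 2.2]
gripper_width: 0.0001
finger_force: 1.3
```

Call:
arm_command(
  increments=[
    [[0,0,0.05,0],[0,0,0,0],[0,0,0,0]],
  ],
)

```text
time_s: 7.3
tcp_pos: [0.4484, 0.0225, 0.03]
eef_rot: [0.984, 0.177, 0.0, -0.0]
wrist_force: [0.1, -0.4, 3.2]
gripper_width: 0.0001
finger_force: 1.4
```

Call:
arm_command(
  increments=[
    [[0,0,0.05,0],[0,0,0,0],[0,0,0,0]],
  ],
)

```text
time_s: 7.6
tcp_pos: [0.4484, 0.0225, 0.0289]
eef_rot: [0.984, 0.177, 0.0, 0.0]
wrist_force: [-0.7, 0.1, 9.0]
gripper_width: 0.0
finger_force: 4.3
```

The force has jumped to 9 N, so the cap is on the halfway stop. I'll hold for about a second and then press 11 mm further.

Call:
arm_command(
  increments=[
    [[0,0,0,0],[0,0,0,0],[0,0,0,0],[0,0,0,0],[0,0,0,0],[0,0,0,0],[0,0,0,0],[0,0,0,0]],
  ],
)

```text
time_s: 8.4
tcp_pos: [0.4485, 0.0225, 0.029]
eef_rot: [0.984, 0.177, 0.0, 0.0]
wrist_force: [-1.2, -0.4, 8.4]
gripper_width: -0.0003
finger_force: 4.3
```

Call:
arm_command(
  increments=[
    [[0,0,0.15,0],[0,0,0.15,0],[0,0,0.15,0],[0,0,0,0],[0,0,0,0],[0,0,0,0]],
  ],
)

```text
time_s: 9.0
tcp_pos: [0.4485, 0.0225, 0.0178]
eef_rot: [0.984, 0.177, 0.0, 0.0]
wrist_force: [-1.7, -0.1, 11.5]
gripper_width: 0.0001
finger_force: 5.7
```

Call:
arm_command(
  increments=[
    [[0,0,0.04,0],[0,0,0,0],[0,0,0,0]],
  ],
)

```text
time_s: 9.3
tcp_pos: [0.4485, 0.0225, 0.0171]
eef_rot: [0.984, 0.177, 0.0, 0.0]
wrist_force: [-3.0, -0.1, 23.5]
gripper_width: 0.0001
finger_force: 11.3
```

Call:
arm_command(
  increments=[
    [[0,0,-0.4,0],[0,0,-0.6,0],[0,0,-0.8,0],[0,0,-0.8,0],[0,0,-0.8,0],[0,0,0,0],[0,0,0,0],[0,0,0,0]],
  ],
)

```text
time_s: 10.1
tcp_pos: [0.4479, 0.0225, 0.1009]
eef_rot: [0.984, 0.177, -0.001, -0.0]
wrist_force: [0.7, -0.2, 0.2]
gripper_width: -0.0001
finger_force: 0.0
```

Run:
```python
from h import *
s=snapshot("side");print(monitor.state()['tcp_pos'],monitor.state()['wrist_force'])
cv2.imwrite("pics/c7.png",cv2.convertScaleAbs(cv2.resize(s[145:280,285:400],None,fx=4,fy=4,interpolation=2),alpha=2))
```

```text
[0.44775284 0.02254259 0.10075687] [-0.52112672  0.49711483 -0.31185285]
```

View pics/c7.png

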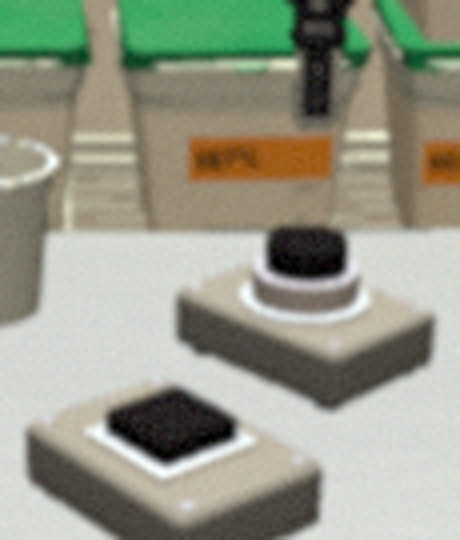

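The hard stop showed at 23.5 N. The cap and ring are back up, with the cap top near side-view pixel (361,203). The lamp key is untouched and the fingers are well clear, so I'll hand in.

```bash
python3 -c "from station import close_job; print(close_job())"
```

```text
the job is handed in; nothing more can be done
None
```

The job is handed in (no verdict returned): the release was held at its halfway stop for about 0.8 s or more, pressed fully down onto its hard stop, and let back up, with the lamp key untouched and the fingers well clear.

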